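Slide the copper spacer along the rail into the free corner pocket

TASK

Using only the fingertips, first push the copper spacer flat against the long rail of the locating plate, then keep it against the rail and slide it along into the free corner pocket (the one with the green floor mark) until it is fully home against the end stop. Never lift the spacer off the plate, and leave the dark graphite block in the other pocket, the brass nut and the graphite moulds beside the plate where they are. Finish with the hand clear.

Things in the scene. Friction and masses are not known exactly. Their poses are not given: they have to be found in the camera images.
- plate: Fixed aluminium locating plate, 12 mm thick, flat on the bench. Origin on the bench, z up; its +x points to the long blue rail on the side away from the robot, y runs along the rail. Plate spans x -120 to +100 mm, y -210 to +210 mm. End stops (14 mm high above the plate) have their faces at y = +190 and -190 mm, from x = 22 mm to the rail, making a corner pocket at each end.
- rail_mid (a point): Middle of the rail, on the upper edge of its working face: plate x = 75 mm, y = 0. The rail is 14 mm high above the plate's top, straight, full length of the plate; its face looks towards the robot.
- keeper_left (a point): Inner top edge, at the mouth, of the low blue keeper wall of the left (+y) pocket: plate x = 32 mm, y = 150 mm. The keeper is 10 mm high and 10 mm thick, parallel to the rail, from here to the end stop (40 mm); a lead-in flares from here away from the rail, ending near y = 138 mm. The pocket is thus a slot 43 mm wide beside the rail, open to the plate's middle.
- keeper_right (a point): The same point of the right (-y) pocket's keeper wall: plate x = 32 mm, y = -150 mm; mirror image of the left.
- mark: Thin green floor patch (34 x 50 mm, flat, nothing to bump into) in the free pocket, at the left (plate y = +160 mm) or right end (y = -160 mm), at plate x = +55 mm. Origin: on the plate's top, exactly where the underside centre of the fully home spacer comes. Axes parallel to the plate's.
- spacer: Copper spacer block with two dark holes in its top, 40 mm (its x) by 60 mm (its y) by 24 mm high, about 0.4 kg, loose on the plate near its middle, turned up to 0.45 rad to the plate. Origin: centre of its underside. When it is home its 60 mm length lies along the rail, and its 20 mm rear end stands out of the keeper's straight part, towards the plate's middle.
- spacer_center (a point): Centre of the copper spacer, half-way up (12 mm above its underside).
- graphite: Dark grey graphite block, 40 x 60 x 24 mm, 0.12 kg, loose, sitting home in the other pocket. Origin: centre of its underside. To be left alone.
- nut: Brass square nut, 34 x 34 x 20 mm, loose on the plate near its near left corner. Origin: centre of its underside. To be left alone.
- mould: Dark graphite mould, 80 x 90 x 80 mm, on the bench to the right of the plate. Origin: centre of its underside. To be left alone.
- halfmould: Dark graphite half mould, 50 x 85 x 35 mm, on the bench to the left of the plate. Origin: centre of its underside. To be left alone.
Things that resemble listed ones, but are neither listed nor needed, are in the scene too. There is more than one size of the spacer; the job needs the middle-sized.

How it is judged:
By the outcome, as a careful person would: the job done as asked, in the order asked, and still so for the second after the job is handed in, with the robot touching nothing.
It also fails if it takes over 54 s, if anything falls off the work surface, if the arm or the gripper's body presses on something with over 40 N, if the wrist force passes 120 N, or if a joint passes its speed limit or range.

ROBOT

A 6-joint arm with a two-finger parallel gripper is mounted at the origin on the work surface. World frame = base frame: x ahead of the robot, y to its left, z up, the work surface at z = 0. Lengths are in mm, angles in rad, forces in N, time in s.
With the tool pointing down it reaches from about 350 to 875 mm from the base axis. Payload 4.2 kg.
Tool frame: the origin (TCP) lies on the mounting face of the last link; the fingertips stand 173 mm ahead of it and the grasp point (between the pads) lies 155 mm ahead of it; z points along the fingers, y is the direction in which the jaws open and shut (so a half turn about z gives the same grasp; the last joint's range is limited). The gripper opens to 85 mm and grips with 20 to 120 N. Pads are 22 mm wide; open, the fingers measure 114 mm over their backs; the gripper's body (76 mm by 85 mm) begins 54 mm behind the grasp point. The pads swing forward as they close: fully open they stand 13 mm farther back than shut.
Start: joints at [0.259, 0.385, 0.008, 0, -1.194, -0.259], TCP at [624.98, 0.025, 404.712] pointing down, gripper open.
Joint ranges: [-3.14, 3.14], [-1.21, 2.06], [-1.07, 1.41], [-3.16, 2.05], [-2.99, -0.16], [-3.1, 3.1]. Speed limits (rad/s): [2.79, 2.79, 3.14, 3.14, 3.14, 3.14].

INTERFACE

Orientations are given as a unit quaternion [x, y, z, w].
In Python, from bench import arm gives the robot as it stands. The module is installed in compiled form; this text tells all that it offers.
- The arm moves only by the tool play_rows, never from a script. Its argument "moves" is a list of rows, each a list of 3 entries, a list of its own where there are three numbers: the shift along the world's x, y, z in units of 30 cm (1.0 is 30 cm), then the turn about the world's z in units of 30 degrees (1.0 is 30 degrees), then the gripper's target within -1 to 1 (shut at 1, half-way at 0, fully open at -1). In form: [[[x, y, z], turn, jaw], ...]. A call has 1 to 12 rows; each row is the pose to reach, as a shift and turn from the pose measured when the call began; what a row does not reach only later rows make up. A row lasts 1/8 s, in which the tool goes at most 62.5 mm and 10.7 degrees, less where a joint would pass 70% of its speed; a pose out of reach is approached as far as the arm can. A call with a number of a shift or a turn outside -1 to 1 is refused whole. A call with a gripper value outside its range is refused whole. The fingers move at their own pace and stop on an object; the grip force is fixed at half the most. Time passes only in rows, so rows that repeat a pose let the fingers close. It gives the time, the measured TCP pose, the force and the opening at its end, in the units of the state.
- arm.read_state(): the state, without advancing time (a new reading comes with each control period).
- arm.get_image(name): name is "scene" or "side" or "wrist"; returns a dict with "pixels" (400x640x3 uint8, red, green, blue), "vfov" (degrees; the focal length in pixels is half the picture's height over the tangent of half this angle, whatever the lens; pixels are square), "cx", "cy" (the principal point, pixels), "xyz" and "rotation" of the camera in the world. Camera axes: x right, y up, looking along -z (the intrinsics and any distortion apply to the point x, -y, -z); pixel columns grow to the right and rows downward; lengths in mm; the calibration is good to about 2 mm. A picture is of the moment at which its call begins. There is no depth.
- arm.job_done(): hands the job in, once; it reports no verdict.
Trained networks look in a picture, given as the dict that the camera call returned (one of the last four; its "shot" number tells which), for a name from the list of things; names that differ only in an ending like _2 or _b are one class to them, and where a whole thing is asked for, a point or a joint stands for the part that bears it (a point fixed in the world has none). Each returns a list of dicts, best first, with "conf" (0 to 1); they miss things now and then, are a little off and sometimes report something else, mostly with a low value. They report only what shows in the picture. A call takes as long as a camera call. They do not tell look-alikes from the thing itself.
- arm.look_for(name, picture): "centre" ([x, y, z] in mm, in world coordinates, good to about 4 mm: the middle of the surface that is visible of it).
The state is a dict: "clock": time; "joints": joint angles; "joint_vel": joint speeds; "joint_efforts": joint torques, N m; "position": TCP position; "ee_rot": TCP orientation; "contact_force": force on the tool from outside, world axes, zero at the start; "wrist_torque": the same for the moment, N m; "gripper_width": finger opening in mm.
Only numpy, scipy, OpenCV 4.12 (cv2) and the standard library are available. Lean on these libraries where they do the work, as an engineer would, in place of code of your own. Each camera call takes 0.05 s, during which the arm holds its last target.

## Working session

There is one attempt and no reset: what is moved stays moved. The work goes in short steps, Python scripts to look and compute and a tool call to move; the robot and the scene stay as the last step left them, time stands still between calls to the robot, and variables do not carry over. Pictures are saved under pics/ and viewed, and the job is handed in when it is done.

Besides the shell and the picture viewer there is one more tool, called after "Emit:" as name(argument=value, ...) on one line, values as JSON. play_rows: Moves the arm, as the interface text tells. Shifts and turns lie within -1 to 1; 1 stands for 30 cm of shift or 30 degrees of turn. Its arguments: {"type":"object","properties":{"moves":{"type":"array"}},"required":["moves"]}

```bash
mkdir -p pics; ls; cat > h.py <<'E'
import numpy as np, cv2
from bench import arm
def save(im,n): cv2.imwrite('pics/'+n+'.png',im['pixels'][:,:,::-1])
E
python3 - <<'E'
from h import *
s=arm.read_state(); print(s['clock'],s['position'],s['ee_rot'],s['contact_force'],s['gripper_width'])
for c in ['scene','side']:
    im=arm.get_image(c); save(im,c+'0'); print(c,{k:im[k] for k in im if k!='pixels'})
    for n in ['rail_mid','keeper_left','keeper_right','mark','spacer','spacer_center','graphite','nut','mould','halfmould','plate']:
        print(n,[(np.round(d['centre']).tolist(),round(d['conf'],2)) for d in arm.look_for(n,im)])
print(arm.read_state()['clock'])
E
```

```text
pics
0.0 [6.24784432e+02 2.29141322e-02 4.03627754e+02] [-0.70702776  0.70718498  0.00073616 -0.00078338] [-0.31943648 -0.92531774  0.46613637] 85.3148787140118
scene {'vfov': 45.23698797468846, 'cx': 321.21330931690125, 'cy': 191.17588569535704, 'xyz': array([1420.38227158,  201.45101109, 1108.59354603]), 'rotation': array([0.20344039, 0.26647209, 0.7313831 , 0.59387153]), 'shot': 1}
rail_mid [([569.0, 7.0, 19.0], 0.72), ([564.0, -33.0, 35.0], 0.66)]
keeper_left [([572.0, 11.0, 15.0], 0.72)]
keeper_right []
mark [([590.0, 167.0, 10.0], 0.61)]
spacer [([565.0, -29.0, 36.0], 0.81), ([837.0, 47.0, 33.0], 0.69)]
spacer_center [([566.0, -35.0, 37.0], 0.86), ([833.0, 46.0, 31.0], 0.7), ([366.0, -40.0, 17.0], 0.61)]
graphite [([655.0, -139.0, 36.0], 0.67), ([451.0, 160.0, 32.0], 0.58)]
nut [([450.0, 157.0, 33.0], 0.69)]
mould [([472.0, -405.0, 77.0], 0.66)]
halfmould [([555.0, 394.0, 34.0], 0.71)]
plate [([573.0, 12.0, 10.0], 0.59), ([591.0, 167.0, 9.0], 0.56)]
side {'vfov': 54.63203350122752, 'cx': 320.71911945085225, 'cy': 202.04937864225658, 'xyz': array([376.6025922 , 778.71491266, 650.56800641]), 'rotation': array([-0.06631609,  0.45189777,  0.88134614, -0.12091139]), 'shot': 2}
rail_mid [([544.0, 55.0, 13.0], 0.94)]
keeper_left [([546.0, 54.0, 10.0], 0.97)]
keeper_right [([544.0, 58.0, 7.0], 0.61)]
mark [([592.0, 165.0, 12.0], 0.49)]
spacer [([556.0, -19.0, 36.0], 0.78), ([819.0, 58.0, 35.0], 0.74), ([354.0, -38.0, 14.0], 0.44)]
spacer_center [([551.0, -23.0, 36.0], 0.88), ([818.0, 54.0, 31.0], 0.77), ([542.0, 55.0, 11.0], 0.68), ([351.0, -37.0, 15.0], 0.45)]
graphite [([649.0, -129.0, 38.0], 0.72)]
nut [([555.0, -22.0, 37.0], 0.59)]
mould [([444.0, -381.0, 64.0], 0.83)]
halfmould [([535.0, 408.0, 35.0], 0.86)]
plate [([543.0, 54.0, 11.0], 0.83)]
1.2
```

View images.

View pics/scene0.png

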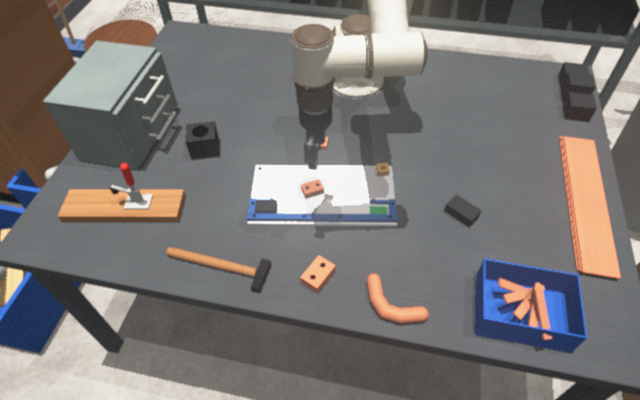

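View pics/side0.png

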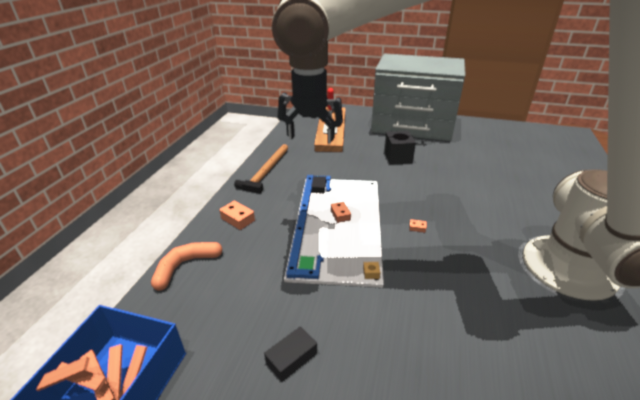

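```bash
python3 - <<'E'
from h import *
im=arm.get_image('wrist'); save(im,'wrist0'); print({k:im[k] for k in im if k!='pixels'})
for n in ['spacer','spacer_center','mark','keeper_left','rail_mid','graphite']:
        print(n,[(np.round(d['centre']).tolist(),round(d['conf'],2)) for d in arm.look_for(n,im)])
E
```

```text
{'vfov': 59.728699394886306, 'cx': 320.7188261238379, 'cy': 194.09457995271856, 'xyz': array([624.07446381, -83.96571548, 373.68365939]), 'rotation': array([-4.46389887e-04, -1.64624707e-01,  9.86356127e-01, -3.11782694e-04]), 'shot': 3}
spacer [([820.0, 39.0, 30.0], 0.9), ([358.0, -46.0, 17.0], 0.7), ([556.0, -38.0, 38.0], 0.63)]
spacer_center [([356.0, -48.0, 17.0], 0.75), ([820.0, 39.0, 33.0], 0.65), ([557.0, -36.0, 37.0], 0.62), ([646.0, -130.0, 35.0], 0.4)]
mark [([591.0, 169.0, 11.0], 0.71)]
keeper_left [([559.0, -15.0, 12.0], 0.59)]
rail_mid [([561.0, -8.0, 12.0], 0.93)]
graphite [([556.0, -12.0, 12.0], 0.47)]
```

View pics/wrist0.png

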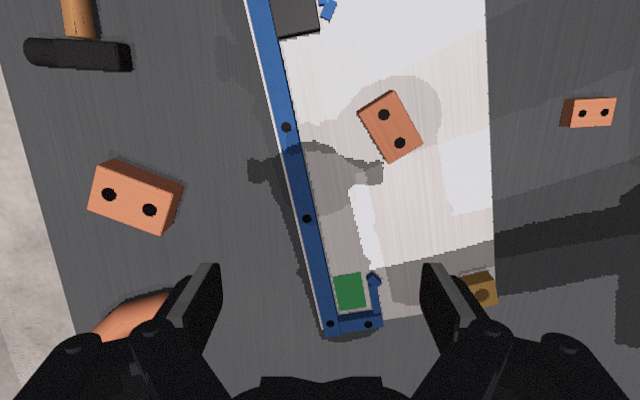

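Candidates in the wrist picture: large block at (135,198) on the bench, middle-sized one on the plate at (390,127), small one at (589,112) on the bench. I choose the one on the plate. The free pocket is the left one, with the green mark at (350,291).

```bash
cat >> h.py <<'E'
from scipy.spatial.transform import Rotation as R
def proj(im,P):
    P=np.atleast_2d(P); f=200/np.tan(np.radians(im['vfov']/2))
    c=R.from_quat(im['rotation']).inv().apply(P-im['xyz'])
    return np.c_[im['cx']+f*c[:,0]/-c[:,2], im['cy']-f*c[:,1]/-c[:,2]]
def unproj(im,uv,z):
    uv=np.atleast_2d(uv).astype(float); f=200/np.tan(np.radians(im['vfov']/2))
    d=np.c_[(uv[:,0]-im['cx'])/f,-(uv[:,1]-im['cy'])/f,-np.ones(len(uv))]
    d=R.from_quat(im['rotation']).apply(d); t=(z-im['xyz'][2])/d[:,2]
    return im['xyz']+d*t[:,None]
def plate2w(pose,P):
    P=np.atleast_2d(P).astype(float); x,y,a=pose; c,s=np.cos(a),np.sin(a)
    return np.c_[x+c*P[:,0]-s*P[:,1], y+s*P[:,0]+c*P[:,1], P[:,2]]
E
python3 - <<'E'
from h import *
import pickle
im=arm.get_image('wrist'); pickle.dump(im,open('w0.pkl','wb'))
p=im['pixels'][:,:,::-1]
a=cv2.resize(p[0:200,230:500],None,fx=2.9,fy=2.9,interpolation=cv2.INTER_CUBIC); cv2.imwrite('pics/cropA.png',a)
b=cv2.resize(p[220:350,280:520],None,fx=3.3,fy=3.3,interpolation=cv2.INTER_CUBIC); cv2.imwrite('pics/cropB.png',b)
E
```

```text
(no output)
```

View pics/cropA.png

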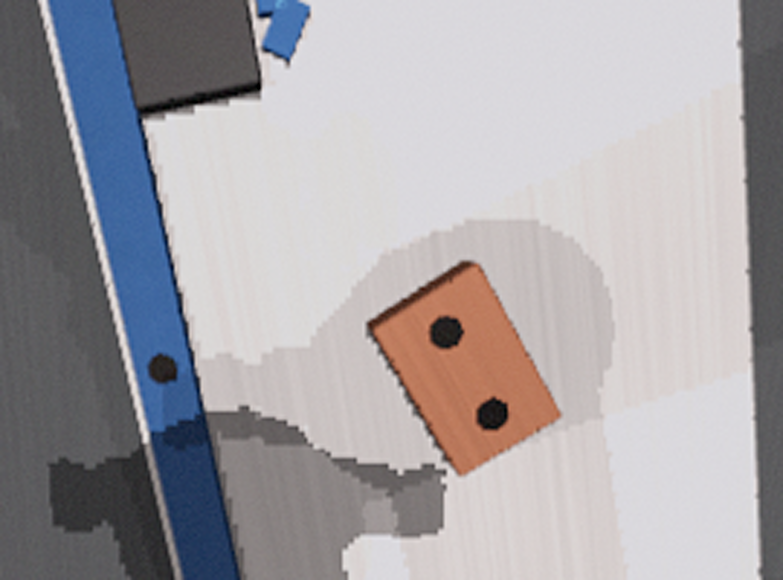

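View pics/cropB.png

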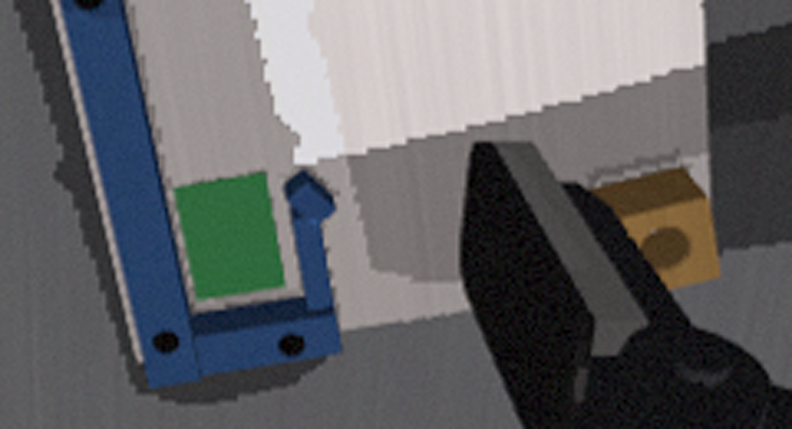

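```bash
cat > fit.py <<'E'
from h import *
import pickle
from scipy.optimize import least_squares
im=pickle.load(open('w0.pkl','rb'))
A=lambda *q: np.array(q)/2.9+[230,0]
B=lambda *q: np.array(q)/3.3+[280,220]
lines=[] # (axis, val, z, px)
lines+=[(0,75,26,A((112,0),(204,410),(240,575))),(0,75,26,B((125,0),(190,300))),
(1,190,26,B((197,333),(318,313))),(0,-120,12,A((740,0),(750,330),(760,575))),(0,-120,12,B((703,0))),(1,210,12,B((345,330),(465,308)))]
mk=B((173,187),(265,172),(285,285),(195,300)); mkp=np.array([(72,135),(38,135),(38,185),(72,185)])
def inv(p,W):
    x,y,a=p;c,s=np.cos(a),np.sin(a);d=W[:,:2]-[x,y];return np.c_[c*d[:,0]+s*d[:,1],-s*d[:,0]+c*d[:,1]]
def res(p):
    r=[]
    for ax,v,z,px in lines: r+=list(inv(p,unproj(im,px,z))[:,ax]-v)
    r+=list((inv(p,unproj(im,mk,12))-mkp).ravel())
    return np.array(r)
s=least_squares(res,[560,0,-.05],loss='soft_l1'); p=s.x
print(p,np.round(res(p),1))
sp=inv(p,unproj(im,A((375,330),(482,268),(560,415),(462,475)),36)); print(sp, sp.mean(0))
print([np.linalg.norm(sp[i]-sp[(i+1)%4]) for i in range(4)],[np.degrees(np.arctan2(*(sp[(i+1)%4]-sp[i])[::-1])) for i in range(4)])
print(plate2w(p,[[*sp.mean(0),36],[75,0,26],[55,160,12]]))
E
python3 fit.py
```

```text
[566.09501407  -2.64421459  25.32719782] [-0.2 -1.2 -1.3 -1.7 -1.8 -0.8 -1.   0.4  1.3  1.1  1.  -0.1 -1.4 -0.2
  0.9  0.2  1.1  0.4  0.4  0.6  0.5]
[[ 12.33868455 -49.35344346]
 [-24.45403757 -62.012501  ]
 [-44.31933663  -9.67453071]
 [ -9.27588819   4.56960157]] [-16.42764446 -29.1177184 ]
[np.float64(38.90958929265868), np.float64(55.98118648194356), np.float64(37.82774884476508), np.float64(58.09375646979875)] [np.float64(-161.01349518903874), np.float64(110.78466206418398), np.float64(22.12029754842741), np.float64(-68.15705813608702)]
[[555.60349997 -34.38751561  36.        ]
 [639.68147552  11.84829003  26.        ]
 [589.14107593 164.96807324  12.        ]]
```

```bash
cat >> h.py <<'E'
PL=(566.095,-2.644,25.32719782-8*np.pi)
def yaw(q): # tool yaw relative to start orientation, deg
    x=R.from_quat(q).apply([1,0,0]); return np.degrees(np.arctan2(x[1],x[0]))+90
def goal(px,py,ztcp,tyaw=None):
    s=arm.read_state(); w=plate2w(PL,[[px,py,0]])[0]; w[2]=ztcp
    print('t',s['clock'],'pos',np.round(s['position'],1),'yaw',round(yaw(s['ee_rot']),2),'F',np.round(s['contact_force'],1),'w',round(s['gripper_width'],1))
    print('units',np.round((w-s['position'])/300,4), 'turn', None if tyaw is None else (tyaw-yaw(s['ee_rot']))/30)
E
python3 -c "
from h import *
print(np.degrees(PL[2]));goal(-90,-29,250,-78.86)
d=np.array([np.cos(PL[2]),np.sin(PL[2])]);print(d*10/300)"
```

```text
11.141541978939191
t 1.6 pos [625.    0.  404.7] yaw -0.0 F [ 0.  -0.5  0.4] w 85.5
units [-0.4719 -0.1617 -0.5158] turn -2.628608249367522
[0.03270509 0.00644111]
```

Emit:
play_rows(moves=[[[-0.1,-0.05,0],-0.34,0.29],[[-0.25,-0.1,0],-0.68,0.29],[[-0.4,-0.16,-0.05],-1,0.29],[[-0.47,-0.16,-0.1],-1,0.29]])

```text
clock: 2.1
position: [481.7, -49.0, 374.8]
ee_rot: [-0.499, 0.867, 0.0, 0.0]
contact_force: [0.4, 0.5, 0.1]
gripper_width: 30.2
```

Emit:
play_rows(moves=[[[0,0,-0.1],-0.34,0.29],[[0,0,-0.2],-0.68,0.29],[[0,0,-0.3],-1,0.29],[[0,0,-0.4],-1,0.29]])

```text
clock: 2.6
position: [481.8, -49.0, 254.3]
ee_rot: [-0.257, 0.966, -0.0, 0.001]
contact_force: [-0.3, 0.1, 1.2]
gripper_width: 30.6
```

```bash
python3 -c "
from h import *
goal(-90,-29,250,-78.86)"
```

```text
t 2.6 pos [481.8 -49.  254.3] yaw -60.18 F [-0.3  0.1  1.2] w 30.6
units [ 0.0053  0.0016 -0.0143] turn -0.6226437178306408
```

Emit:
play_rows(moves=[[[0.005,0.002,-0.05],-0.32,0.29],[[0.005,0.002,-0.1],-0.623,0.29],[[0.005,0.002,-0.13],-0.623,0.29],[[0.005,0.002,-0.13],-0.623,0.29]])

```text
clock: 3.1
position: [483.3, -48.4, 214.9]
ee_rot: [-0.098, 0.995, -0.0, 0.0]
contact_force: [0.5, -0.8, 0.8]
gripper_width: 30.5
```

```bash
python3 -c "
from h import *
goal(-90,-29,193,-78.86)
import pickle
im=arm.get_image('wrist'); save(im,'wrist1');pickle.dump(im,open('w1.pkl','wb'))
im=arm.get_image('side'); cv2.imwrite('pics/side1.png',cv2.resize(im['pixels'][130:310,260:440,::-1],None,fx=3.3,fy=3.3))
"
```

```text
t 3.1 pos [483.3 -48.4 214.9] yaw -78.73 F [ 0.5 -0.8  0.8] w 30.5
units [ 0.0004 -0.0004 -0.0731] turn -0.004199853594247334
```

View pics/wrist1.png

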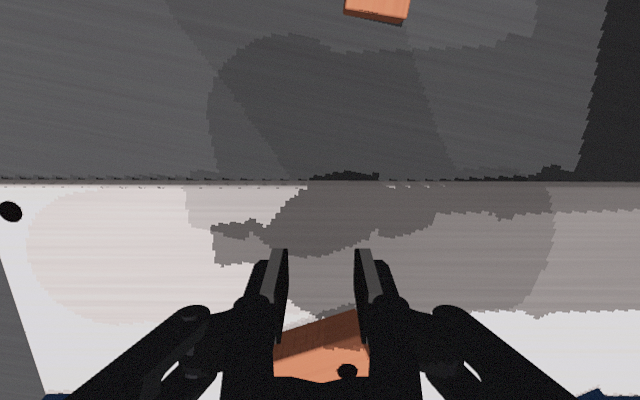

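View pics/side1.png

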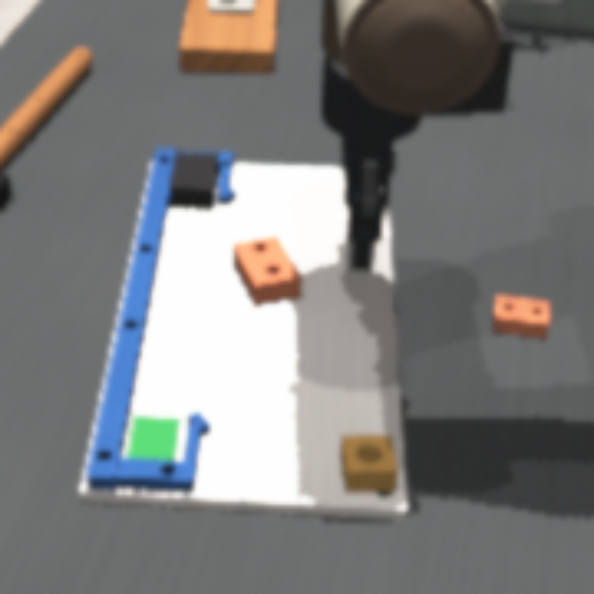

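The fingers are square to the plate, behind the spacer, and clear of it. Lowering.

Emit:
play_rows(moves=[[[0,0,-0.04],0,0.29],[[0,0,-0.073],0,0.29],[[0,0,-0.073],0,0.29],[[0.033,0.0064,-0.073],0,0.29],[[0.065,0.0129,-0.073],0,0.29]])

```text
clock: 3.82
position: [504.2, -44.2, 194.2]
ee_rot: [-0.098, 0.995, -0.0, 0.002]
contact_force: [-0.0, 0.4, 0.8]
gripper_width: 30.2
```

Emit:
play_rows(moves=[[[0.016,0.0032,0],0,0.29],[[0.033,0.0064,0],0,0.29],[[0.049,0.0097,0],0,0.29],[[0.065,0.0129,0],0,0.29],[[0.082,0.0161,0],0,0.29],[[0.098,0.0193,0],0,0.29],[[0.114,0.0225,0],0,0.29],[[0.131,0.0258,0],0,0.29],[[0.147,0.029,0],0,0.29],[[0.164,0.0322,0],0,0.29]])

```text
clock: 5.08
position: [553.5, -34.7, 194.2]
ee_rot: [-0.098, 0.995, -0.0, 0.002]
contact_force: [-3.1, -0.4, -0.3]
gripper_width: 30.4
```

```bash
python3 -c "
from h import *
goal(24,-29,193,-78.86)
im=arm.get_image('scene'); cv2.imwrite('pics/scene2.png',cv2.resize(im['pixels'][120:260,230:420,::-1],None,fx=4,fy=4))
im=arm.get_image('side'); cv2.imwrite('pics/side2.png',cv2.resize(im['pixels'][130:310,260:440,::-1],None,fx=3.3,fy=3.3))
"
```

```text
t 5.075 pos [553.5 -34.7 194.2] yaw -78.78 F [-3.1 -0.4 -0.3] w 30.4
units [ 0.1392  0.0275 -0.0039] turn -0.0027522551868140494
```

View pics/scene2.png

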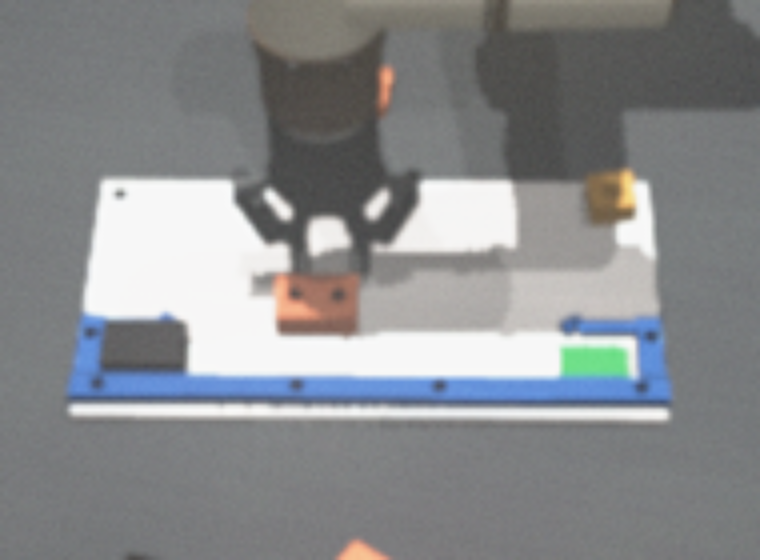

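View pics/side2.png

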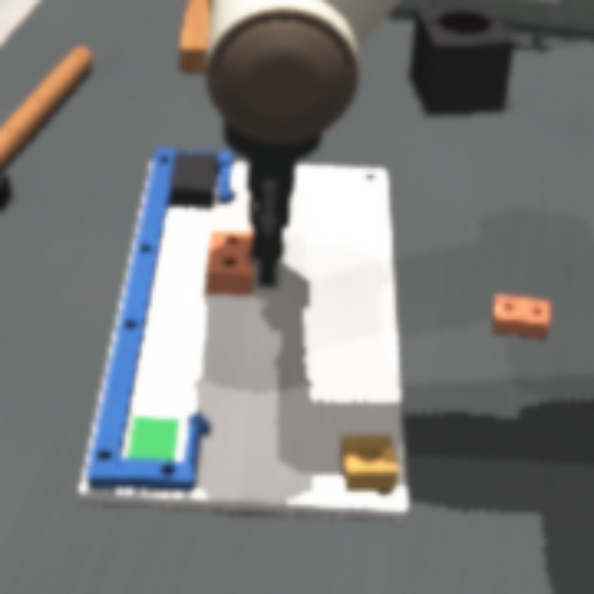

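The spacer is squared up on both fingertips at scene crop (317,303). Pushing on to the rail.

Emit:
play_rows(moves=[[[0.016,0.0032,0],0,0.29],[[0.033,0.0064,0],0,0.29],[[0.049,0.0097,0],0,0.29],[[0.065,0.0129,0],0,0.29],[[0.082,0.0161,0],0,0.29],[[0.098,0.0193,0],0,0.29],[[0.114,0.0225,0],0,0.29],[[0.122,0.024,0],0,0.29]])

```text
clock: 6.18
position: [591.3, -27.1, 194.2]
ee_rot: [-0.098, 0.995, -0.0, 0.003]
contact_force: [-3.5, -0.6, 0.9]
gripper_width: 29.9
```

Emit:
play_rows(moves=[[[0.007,0.0013,0],0,0.29],[[0.013,0.0026,0],0,0.29]])

```text
clock: 6.42
position: [595.1, -26.4, 194.2]
ee_rot: [-0.098, 0.995, -0.0, 0.003]
contact_force: [-4.7, -0.9, 2.6]
gripper_width: 30.2
```

Emit:
play_rows(moves=[[[0.005,0.001,0],0,0.29],[[0.01,0.002,0],0,0.29]])

```text
clock: 6.68
position: [596.3, -26.2, 194.2]
ee_rot: [-0.098, 0.995, -0.001, -0.001]
contact_force: [-10.4, -0.5, 7.5]
gripper_width: 30.4
```

Emit:
play_rows(moves=[[[0.006,0.0012,0],0,0.29],[[0.009,0.0018,0],0,0.29],[[0.009,0.0018,0],0,0.29]])

```text
clock: 7.05
position: [597.3, -26.1, 194.2]
ee_rot: [-0.097, 0.995, -0.001, -0.004]
contact_force: [-9.0, -0.6, 5.9]
gripper_width: 30.0
```

```bash
python3 -c "
from h import *
goal(24,-29,193,-78.86)
im=arm.get_image('scene'); cv2.imwrite('pics/scene3.png',cv2.resize(im['pixels'][120:260,230:420,::-1],None,fx=4,fy=4))
im=arm.get_image('side'); cv2.imwrite('pics/side3.png',cv2.resize(im['pixels'][130:310,260:440,::-1],None,fx=3.3,fy=3.3))
"
```

```text
t 7.05 pos [597.3 -26.1 194.2] yaw -78.83 F [-9.  -0.6  5.9] w 30.0
units [-0.0069 -0.0013 -0.0041] turn -0.0011604758036739327
```

View pics/scene3.png

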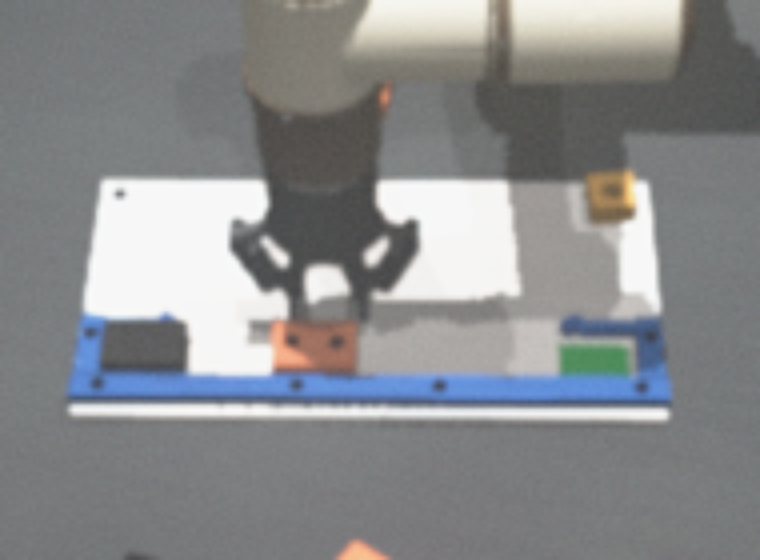

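View pics/side3.png

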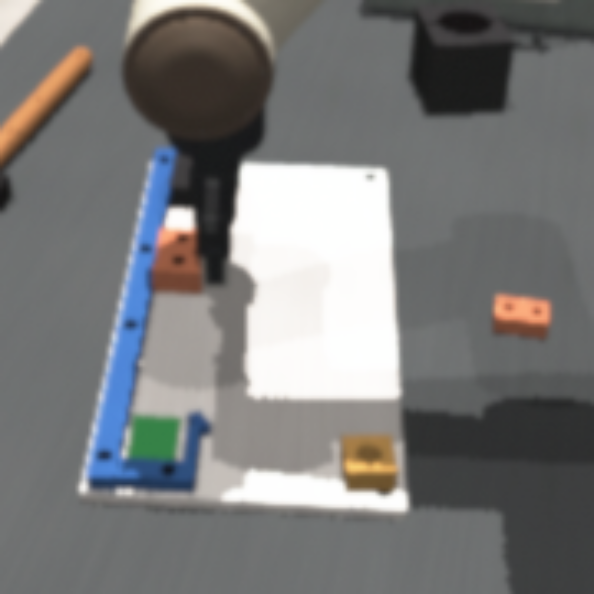

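Emit:
play_rows(moves=[[[0.008,0.0016,0],0,0.29],[[0.012,0.0024,0],0,0.29],[[0.012,0.0024,0],0,0.29],[[0.012,0.0024,0],0,0.29]])

```text
clock: 7.65
position: [598.6, -25.9, 194.3]
ee_rot: [-0.097, 0.995, -0.001, -0.008]
contact_force: [-9.6, 0.2, 7.4]
gripper_width: 30.3
```

```bash
python3 -c "
from h import *
goal(24,-29,193,-78.86)
im=arm.get_image('wrist'); save(im,'wrist3')
"
```

```text
t 7.65 pos [598.6 -25.9 194.3] yaw -78.87 F [-9.6  0.2  7.4] w 30.3
units [-0.0112 -0.002  -0.0042] turn 0.0002584441623303254
```

View pics/wrist3.png

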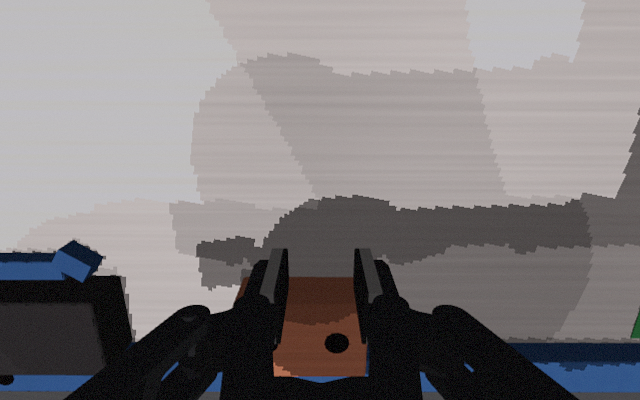

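Flush: the fingertips are stopped, force is up from 3 N to 10 N, and the block's edges are parallel to the rail. Backing off, lifting, turning back and shutting.

Emit:
play_rows(moves=[[[-0.033,-0.0064,0],0,0.29],[[-0.065,-0.0129,0],0,0.29],[[-0.075,-0.0145,0.1],0,0.29],[[-0.075,-0.0145,0.22],0.3,0.29],[[-0.075,-0.0145,0.22],0.65,1],[[-0.075,-0.0145,0.22],1,1],[[-0.075,-0.0145,0.22],1,1]])

```text
clock: 8.57
position: [576.3, -30.1, 260.6]
ee_rot: [-0.35, 0.937, -0.003, -0.006]
contact_force: [-0.4, -0.2, 0.3]
gripper_width: 0.4
```

Emit:
play_rows(moves=[[[0,0,0],0.34,1],[[0,0,0],0.68,1],[[0,0,0],1,1],[[0,0,0],1,1]])

```text
clock: 9.07
position: [576.4, -30.1, 260.6]
ee_rot: [-0.579, 0.815, -0.005, -0.005]
contact_force: [0.3, 0.6, -1.2]
gripper_width: 0.0
```

```bash
python3 -c "
from h import *
goal(53,-90,230,11.14)
"
```

```text
t 9.075 pos [576.4 -30.1 260.6] yaw -19.21 F [ 0.3  0.6 -1.2] w 0.0
units [ 0.1971 -0.1688 -0.1019] turn 1.011816513626378
```

Emit:
play_rows(moves=[[[0.05,-0.06,0],0.34,1],[[0.12,-0.12,0],0.68,1],[[0.197,-0.169,-0.03],1,1],[[0.197,-0.169,-0.1],1,1],[[0.197,-0.169,-0.1],1,1]])

```text
clock: 9.7
position: [634.9, -81.0, 228.5]
ee_rot: [0.769, -0.639, 0.004, 0.005]
contact_force: [-0.5, -0.4, -0.5]
gripper_width: -0.0
```

```bash
python3 -c "
from h import *
import pickle
goal(53,-90,193,11.14)
im=arm.get_image('wrist'); save(im,'wrist4'); pickle.dump(im,open('w4.pkl','wb'))
im=arm.get_image('side'); cv2.imwrite('pics/side4.png',cv2.resize(im['pixels'][130:310,260:440,::-1],None,fx=3.3,fy=3.3))
"
```

```text
t 9.7 pos [634.9 -81.  228.5] yaw 10.53 F [-0.5 -0.4 -0.5] w -0.0
units [ 0.002   0.0011 -0.1185] turn 0.020180456697123834
```

View pics/wrist4.png

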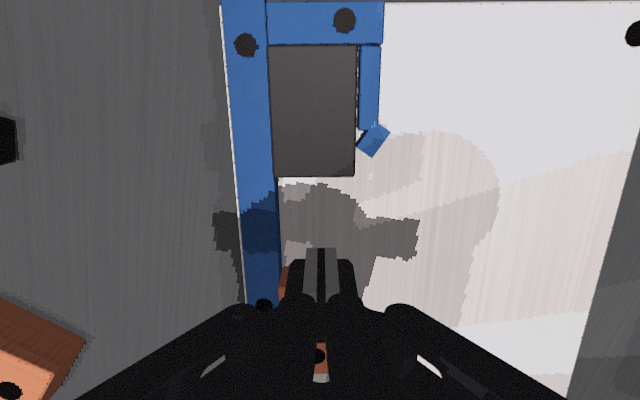

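View pics/side4.png

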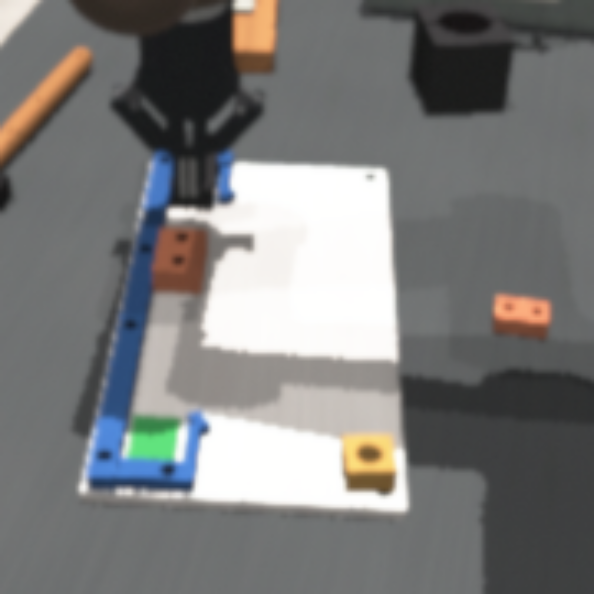

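```bash
python3 -c "
from h import *
import pickle
im=pickle.load(open('w4.pkl','rb'))
x,y,a=PL;c,s=np.cos(a),np.sin(a)
def P(uv,z):
    W=unproj(im,[uv],z)[0];d=W[:2]-[x,y];return np.round([c*d[0]+s*d[1],-s*d[0]+c*d[1]],1)
print('sp',P((285,266),36),P((285,266),12)); print('tip',P((306,249),55),P((336,249),55)); print('graph',P((275,177),36),P((354,177),36),P((268,44),26),P((280,230),26))
cv2.imwrite('pics/c4.png',cv2.resize(im['pixels'][230:330,250:390,::-1],None,fx=5.5,fy=5.5,interpolation=cv2.INTER_CUBIC))
"
```

```text
sp [ 70.1 -81.2] [ 73.  -67.4]
tip [  57.8 -100.7] [  44.1 -100.6]
graph [  72.8 -129.8] [  34.6 -129.4] [  74.2 -190. ] [ 73.  -97.4]
```

View pics/c4.png

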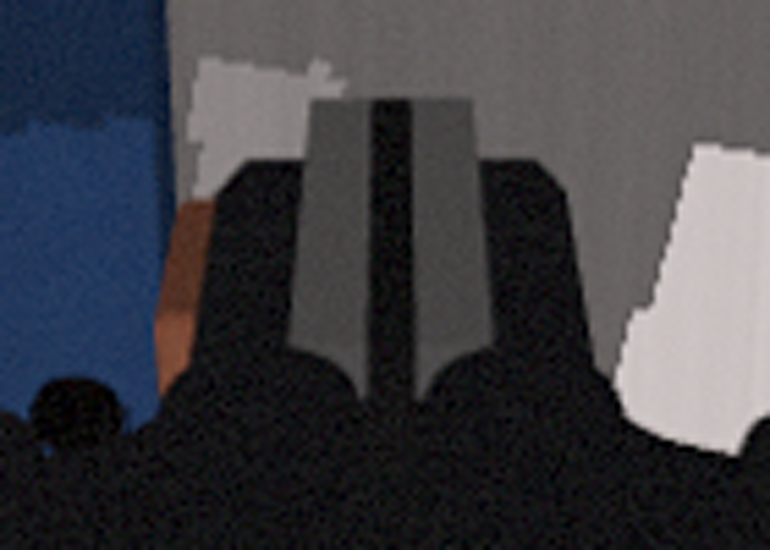

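Spacer rear end is at about plate y = -67, and the fingers are about 12 mm behind it. Graphite is untouched at y = -130. Lowering and starting the slide.

Emit:
play_rows(moves=[[[0.003,0,-0.06],0.02,1],[[0.003,0,-0.118],0.02,1],[[0.003,0,-0.118],0.02,1],[[0.0,0.0164,-0.118],0.02,1],[[-0.003,0.0328,-0.118],0.02,1],[[-0.006,0.0492,-0.118],0.02,1],[[-0.009,0.0656,-0.118],0.02,1]])

```text
clock: 10.68
position: [633.0, -61.0, 196.0]
ee_rot: [0.773, -0.634, 0.007, 0.003]
contact_force: [1.8, -3.8, 0.7]
gripper_width: 0.0
```

Emit:
play_rows(moves=[[[-0.003,0.0164,0],0,1],[[-0.006,0.0328,0],0,1],[[-0.009,0.0492,0],0,1],[[-0.012,0.0656,0],0,1],[[-0.015,0.082,0],0,1],[[-0.018,0.0984,0],0,1],[[-0.021,0.115,0],0,1],[[-0.024,0.131,0],0,1]])

```text
clock: 11.68
position: [625.6, -21.6, 196.0]
ee_rot: [0.773, -0.634, 0.006, 0.004]
contact_force: [-1.0, -4.6, 2.0]
gripper_width: 0.1
```

```bash
python3 -c "
from h import *
goal(55,119,193,11.14)
im=arm.get_image('scene'); cv2.imwrite('pics/scene5.png',cv2.resize(im['pixels'][120:260,230:420,::-1],None,fx=4,fy=4))
im=arm.get_image('side'); cv2.imwrite('pics/side5.png',cv2.resize(im['pixels'][130:310,260:440,::-1],None,fx=3.3,fy=3.3))
"
```

```text
t 11.675 pos [625.6 -21.6 196. ] yaw 11.29 F [-1.  -4.6  2. ] w 0.1
units [-0.095   0.4877 -0.0101] turn -0.005068324165455352
```

View pics/side5.png

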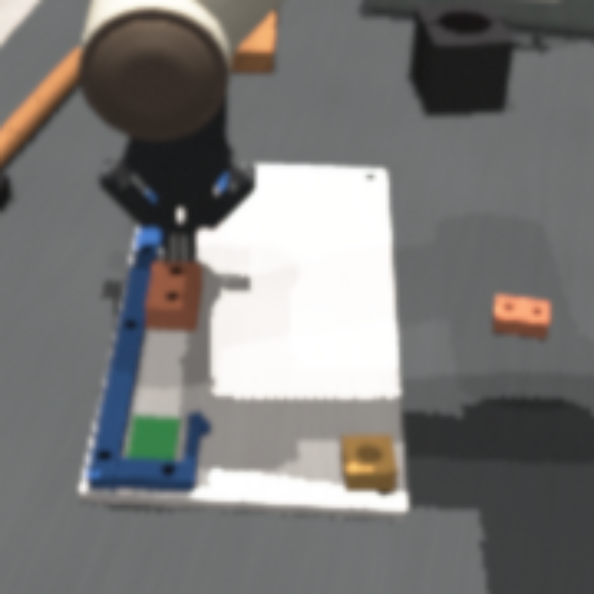

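View pics/scene5.png

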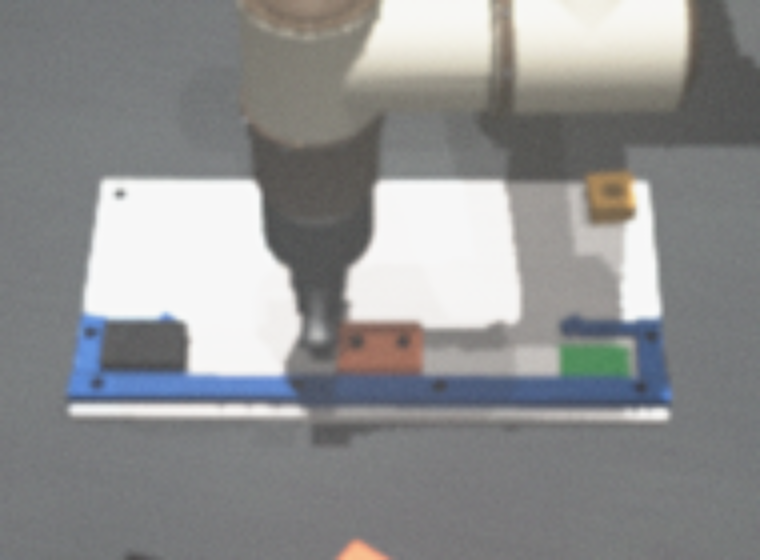

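The spacer slides flush along the rail, now at scene crop (380,348). Continuing.

Emit:
play_rows(moves=[[[-0.0036,0.02,0],0,1],[[-0.0072,0.04,0],0,1],[[-0.0108,0.06,0],0,1],[[-0.0144,0.08,0],0,1],[[-0.018,0.1,0],0,1],[[-0.0216,0.12,0],0,1],[[-0.0252,0.14,0],0,1],[[-0.0288,0.16,0],0,1],[[-0.0324,0.18,0],0,1],[[-0.036,0.2,0],0,1],[[-0.0396,0.22,0],0,1],[[-0.0432,0.24,0],0,1]])

```text
clock: 13.28
position: [612.0, 50.9, 195.9]
ee_rot: [0.773, -0.634, 0.006, 0.004]
contact_force: [-2.0, -5.9, 2.2]
gripper_width: -0.3
```

```bash
python3 -c "
from h import *
goal(55,119,193,11.14)
im=arm.get_image('scene'); cv2.imwrite('pics/scene6.png',cv2.resize(im['pixels'][180:230,300:400,::-1],None,fx=7,fy=7,interpolation=cv2.INTER_CUBIC))
im=arm.get_image('side'); cv2.imwrite('pics/side6.png',cv2.resize(im['pixels'][170:290,270:390,::-1],None,fx=5,fy=5,interpolation=cv2.INTER_CUBIC))
"
```

```text
t 13.275 pos [612.   50.9 195.9] yaw 11.31 F [-2.  -5.9  2.2] w -0.3
units [-0.0498  0.2461 -0.0097] turn -0.005724653245484035
```

View pics/side6.png

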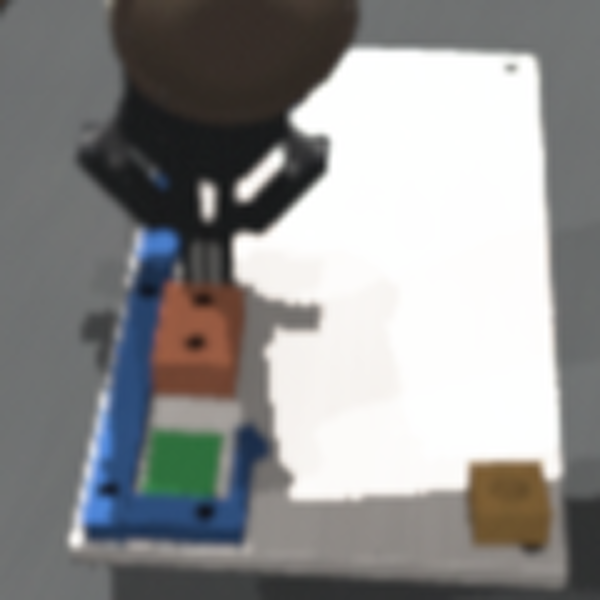

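View pics/scene6.png

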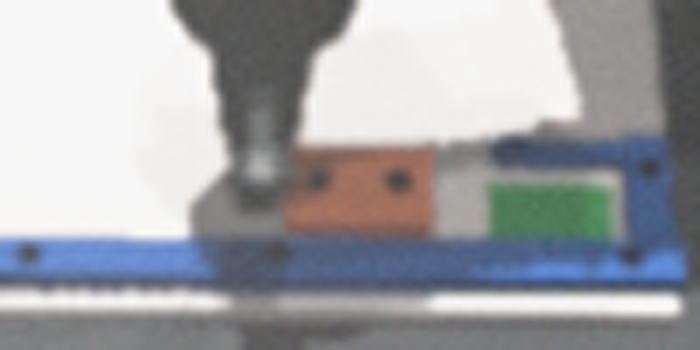

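Emit:
play_rows(moves=[[[-0.0033,0.018,0],0,1],[[-0.0066,0.036,0],0,1],[[-0.0098,0.054,0],0,1],[[-0.0131,0.072,0],0,1],[[-0.0164,0.09,0],0,1],[[-0.0197,0.108,0],0,1],[[-0.023,0.126,0],0,1],[[-0.0262,0.144,0],0,1],[[-0.0295,0.162,0],0,1],[[-0.0328,0.18,0],0,1],[[-0.036,0.198,0],0,1],[[-0.0393,0.216,0],0,1]])

```text
clock: 14.88
position: [599.9, 116.3, 195.8]
ee_rot: [0.773, -0.634, 0.006, 0.004]
contact_force: [-1.8, -6.4, 3.7]
gripper_width: 0.0
```

```bash
python3 -c "
from h import *
goal(55,119,193,11.14)
im=arm.get_image('side'); cv2.imwrite('pics/side7.png',cv2.resize(im['pixels'][170:290,270:390,::-1],None,fx=5,fy=5,interpolation=cv2.INTER_CUBIC))
"
```

```text
t 14.875 pos [599.9 116.3 195.8] yaw 11.34 F [-1.8 -6.4  3.7] w 0.0
units [-0.0095  0.028  -0.0092] turn -0.006580415776686266
```

View pics/side7.png

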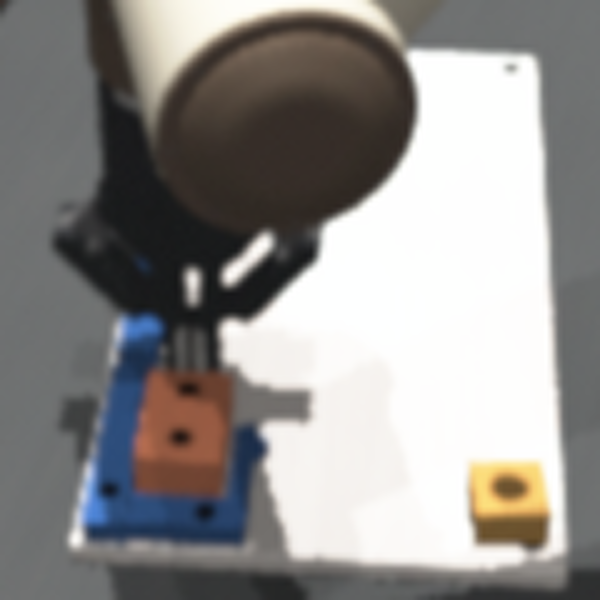

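Entering the slot cleanly; about 8 mm left. Creeping in while watching the force.

Emit:
play_rows(moves=[[[-0.0016,0.008,0],0,1],[[-0.003,0.016,0],0,1],[[-0.0045,0.023,0],0,1]])

```text
clock: 15.3
position: [598.5, 124.0, 195.7]
ee_rot: [0.774, -0.634, 0.006, 0.004]
contact_force: [0.0, -4.6, 1.7]
gripper_width: -0.0
```

Emit:
play_rows(moves=[[[-0.001,0.005,0],0,1],[[-0.002,0.01,0],0,1],[[-0.003,0.015,0],0,1]])

```text
clock: 15.68
position: [597.7, 128.0, 195.7]
ee_rot: [0.774, -0.633, 0.006, 0.005]
contact_force: [1.7, -11.1, 1.3]
gripper_width: -0.0
```

Emit:
play_rows(moves=[[[-0.001,0.005,0],0,1],[[-0.002,0.01,0],0,1],[[-0.002,0.01,0],0,1]])

```text
clock: 16.05
position: [597.7, 128.7, 195.8]
ee_rot: [0.774, -0.634, 0.007, 0.006]
contact_force: [4.2, -14.9, -0.3]
gripper_width: 0.1
```

```bash
python3 -c "
from h import *
goal(55,119,193,11.14)
im=arm.get_image('scene'); cv2.imwrite('pics/scene8.png',cv2.resize(im['pixels'][180:230,300:400,::-1],None,fx=7,fy=7,interpolation=cv2.INTER_CUBIC))
im=arm.get_image('side'); cv2.imwrite('pics/side8.png',cv2.resize(im['pixels'][170:290,270:390,::-1],None,fx=5,fy=5,interpolation=cv2.INTER_CUBIC))
"
```

```text
t 16.05 pos [597.7 128.7 195.8] yaw 11.35 F [  4.2 -14.9  -0.3] w 0.1
units [-0.0023 -0.013  -0.0093] turn -0.006998431357844007
```

View pics/side8.png

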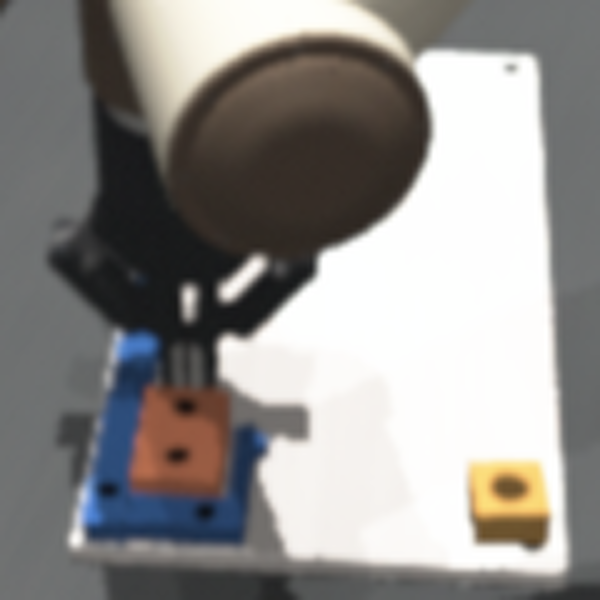

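View pics/scene8.png

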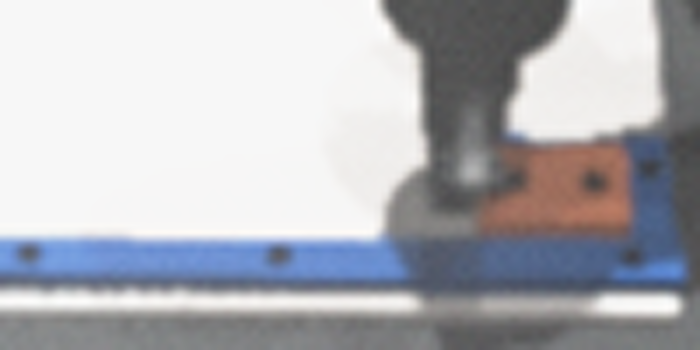

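Emit:
play_rows(moves=[[[-0.001,0.006,0],0,1],[[-0.002,0.012,0],0,1],[[-0.002,0.012,0],0,1],[[-0.002,0.012,0],0,1]])

```text
clock: 16.65
position: [597.8, 129.3, 195.9]
ee_rot: [0.773, -0.634, 0.008, 0.008]
contact_force: [5.2, -17.3, 1.6]
gripper_width: 0.1
```

Emit:
play_rows(moves=[[[0.003,-0.02,0],0,1],[[0.01,-0.05,0],0,1],[[0.02,-0.1,0.05],0,1],[[0.02,-0.1,0.2],0,1],[[0.02,-0.25,0.4],0,1],[[0.02,-0.25,0.5],0,1],[[0.02,-0.25,0.5],0,1]])

```text
clock: 17.52
position: [604.6, 53.5, 351.7]
ee_rot: [0.773, -0.634, 0.011, 0.003]
contact_force: [0.0, -0.2, -0.6]
gripper_width: -0.2
```

```bash
python3 -c "
from h import *
import pickle
goal(55,119,193,11.14)
im=arm.get_image('scene'); pickle.dump(im,open('s9.pkl','wb')); cv2.imwrite('pics/scene9.png',cv2.resize(im['pixels'][150:230,280:410,::-1],None,fx=6,fy=6,interpolation=cv2.INTER_CUBIC))
im=arm.get_image('side'); cv2.imwrite('pics/side9.png',cv2.resize(im['pixels'][170:290,270:390,::-1],None,fx=5,fy=5,interpolation=cv2.INTER_CUBIC))
im=arm.get_image('wrist'); save(im,'wrist9'); pickle.dump(im,open('w9.pkl','wb'))
"
```

```text
t 17.525 pos [604.6  53.5 351.7] yaw 11.25 F [ 0.  -0.2 -0.6] w -0.2
units [-0.0252  0.2375 -0.5289] turn -0.0037466692650710343
```

View pics/side9.png

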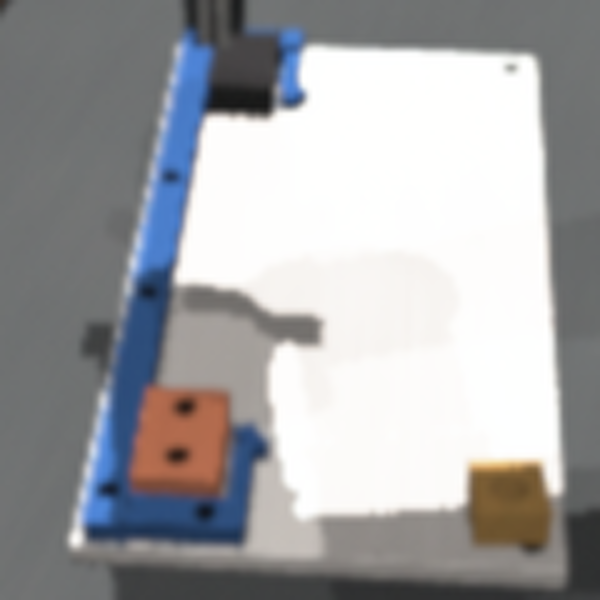

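View pics/scene9.png

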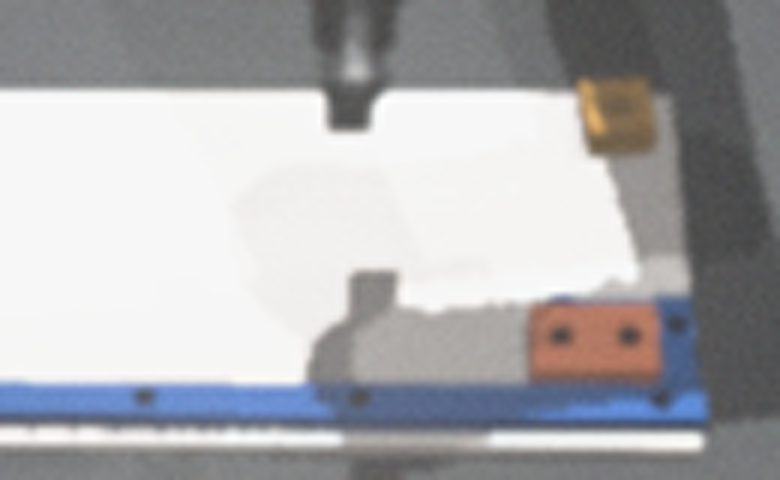

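View pics/wrist9.png

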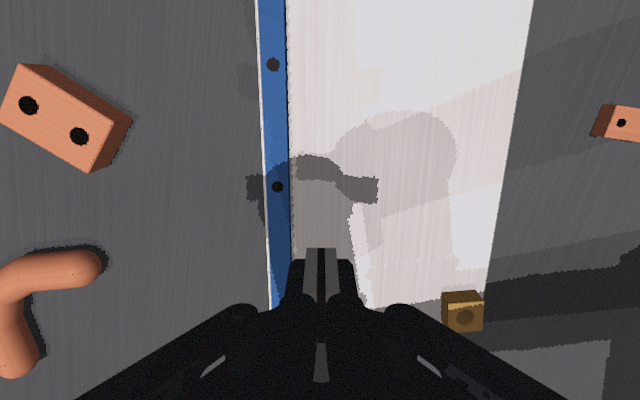

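The spacer looks home, but the camera doesn't see the pocket from above. One look from straight over it.

Emit:
play_rows(moves=[[[0,0.18,0.02],0,1],[[0,0.36,0.02],0,1],[[0,0.54,0.02],0,1],[[-0.03,0.66,0.02],0,1],[[-0.03,0.66,0.02],0,1],[[-0.03,0.66,0.02],0,1]])

```text
clock: 18.42
position: [594.2, 252.2, 350.7]
ee_rot: [0.773, -0.634, 0.007, 0.009]
contact_force: [0.0, 0.3, 0.0]
gripper_width: 0.1
```

```bash
python3 -c "
from h import *
import pickle
goal(55,119,193,11.14)
im=arm.get_image('wrist'); save(im,'wrist10'); pickle.dump(im,open('w10.pkl','wb'))
print(im['xyz'])
P=[[75,100,26],[75,190,26],[22,190,26],[32,150,22],[35,130,36],[75,130,36],[75,190,36],[35,190,36]]
q=proj(im,plate2w(PL,P)); print(np.round(q,1))
u0,v0=220,100;b=cv2.resize(im['pixels'][v0:v0+170,u0:u0+200,::-1],None,fx=3.5,fy=3.5,interpolation=cv2.INTER_CUBIC)
cv2.imwrite('pics/c10.png',b)
"
```

```text
t 18.425 pos [594.2 252.2 350.7] yaw 11.33 F [0.  0.3 0. ] w 0.1
units [ 0.0094 -0.425  -0.5255] turn -0.006173709354493914
[609.7772231  169.18348549 321.48121609]
[[ 3.208e+02 -3.000e-01]
 [ 3.204e+02  1.208e+02]
 [ 3.839e+02  1.210e+02]
 [ 3.736e+02  7.030e+01]
 [ 3.737e+02  4.150e+01]
 [ 3.207e+02  4.130e+01]
 [ 3.204e+02  1.221e+02]
 [ 3.700e+02  1.222e+02]]
```

View pics/wrist10.png

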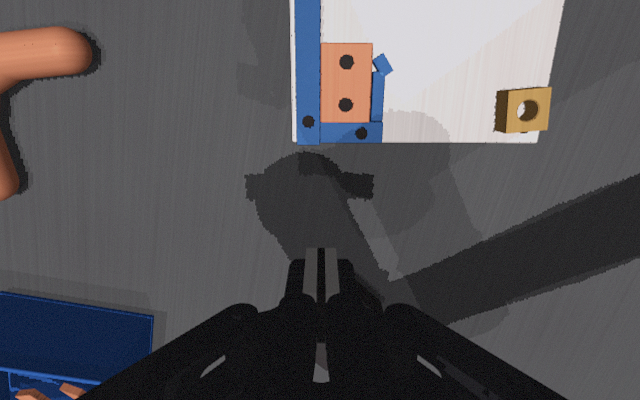

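View pics/c10.png

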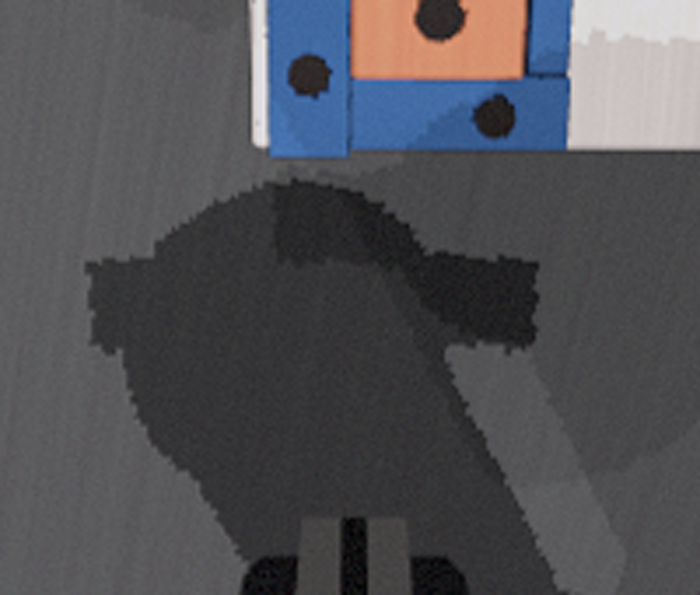

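From above, the spacer's top face spans pixels (321–372, 42–122). The predicted home outline is (320.5–372, 41.5–122), with no visible gap at the rail or the end stop. Handing in.

```bash
python3 -c "
from h import *
print(arm.job_done(), arm.read_state()['clock'])"
```

```text
the job is handed in; nothing more can be done
the job is handed in; nothing more can be done
```

The copper spacer is home in the left pocket, against both the rail and the end stop, and I handed the job in at about 18.5 s with the hand clear.

- **What I did:** I pushed the spacer onto the rail with the two half-open fingertips, which squared it up on the way. I then shut the fingers and slid it along the rail from behind until it met the end stop. It was never gripped or lifted.
- **Forces:** Contact force was 10 to 12 N at the rail and 18 N at the end stop, against 3 to 7 N while sliding. In both cases the fingertips stopped moving when they met the stop.
- **Spacer position:** In the last wrist picture, taken from over the pocket, the spacer's outline matches the predicted home outline to about 1 px. No gap shows at the rail or the end stop.
- **Other objects:** The graphite block and the nut look unmoved in the last pictures. I did not check the two moulds again at the end, but the hand never went near them.
- **Disagreements:** The networks' plate, rail and keeper positions were far off in all three cameras. I located the plate from hand-picked image edges instead, with residuals under 2 mm. The tool also tilted by about 1° under contact, without effect.

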